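Pack the lamp cups hat up, hat down

TASK

Pack the hat-shaped brass lamp cups tightly in one row in the grey tray, alternately socket up, socket down, socket up. One already stands in the tray; leave it where it is. First stand the matching spare that is socket up in the empty end of the tray, close to that end wall, then lower the matching spare that is already upside down (flange on top) into the gap between the two, so that its flange lies above theirs and all three stand upright on the tray floor in line along the middle of the tray.

Things in the scene. Friction and masses are not known exactly. Their poses are not given: they have to be found in the camera images.
- tray: open grey plastic tray, fixed, 92 mm (x) by 198 mm (y) by 14 mm high; walls and floor 4 mm thick. Origin: centre of the underside (floor 4 mm above it). y runs along the row: the packed cup stands at about y = +57 mm, the empty end place is y = -57 mm (flange 4 mm off the end wall), the middle place y = 0. Yaw within 20 degrees of the world frame
- cup_packed: brass lamp cup like a hat: round flange 68 mm wide, 7 mm thick, then a 58 mm step 4 mm thick, then a round socket of 30 mm diameter; 46 mm tall, about 0.2 kg; yaw does not matter. It stands in the tray, flange on the tray floor and socket up. Origin: centre of its underside (the flange's flat face), z up.
- cup_upright: brass lamp cup like a hat: round flange 68 mm wide, 7 mm thick, then a 58 mm step 4 mm thick, then a round socket of 30 mm diameter; 46 mm tall, about 0.2 kg; yaw does not matter. Spare on the table, socket up: grip the socket, free from 11 to 46 mm above the origin. Origin: centre of the underside (flange face), z up. Not the square foot with a thin rod, nor the small 42 mm ferrule.
- cup_inverted: brass lamp cup like a hat: round flange 68 mm wide, 7 mm thick, then a 58 mm step 4 mm thick, then a round socket of 30 mm diameter; 46 mm tall, about 0.2 kg; yaw does not matter. Spare on the table, upside down on its socket, flange on top: grip across the 68 mm rim, 39 to 46 mm above the origin (step 35 to 39 mm). Origin: centre of its underside as it stands (socket end), z up.
Mind the look-alikes: they are no part of the job. What is shaped like the cup_inverted but blue or red is not meant.

How it is judged:
By the outcome, as a careful person would: the job done as asked, in the order asked, and still so for the second after the job is handed in, with the robot touching nothing.
It also fails if it takes over 58 s, if anything falls off the work surface, if the arm or the gripper's body presses on something with over 40 N, if the wrist force passes 120 N, or if a joint passes its speed limit or range.

ROBOT

A 7-joint arm with a two-finger parallel gripper is mounted at the origin on the work surface. World frame = base frame: x ahead of the robot, y to its left, z up, the work surface at z = 0. Lengths are in m, angles in rad, forces in N, time in s.
With the tool pointing down it reaches from about 0.35 to 0.9 m from the base axis. Payload 8.1 kg.
Tool frame: the origin (TCP) lies midway between the tips of the shut fingers; the grasp point (between the pads) lies 19 mm behind it; z points along the fingers, y is the line along which they close (so a half turn about z gives the same grasp; the last joint's range is limited). The gripper opens to 92 mm and grips with 3 to 60 N. Pads are 19 mm wide; open, the fingers measure 130 mm over their backs; the gripper's body (75 mm by 190 mm) begins 47 mm behind the grasp point.
Start: joints at [1.217, 0.434, 0.025, 1.573, -0.012, 1.134, -0.075], TCP at [0.155, -0.605, 0.227] pointing down, gripper open.
Joint ranges: [-2.62, 2.62], [-0.44, 2.09], [-1.27, 1.32], [0.08, 2.57], [-1.32, 4.46], [0.12, 2], [-2.74, 2.74]. Speed limits (rad/s): [2.22, 2.22, 3.01, 3.01, 3.14, 3.14, 3.14].

INTERFACE

Orientations are given as a rotation vector (axis times angle).
In Python, from cell import arm gives the robot as it stands.
- The arm moves only by the tool carry_out, never from a script. Its arguments are lists of equal length, an entry for each row: "claw": the finger opening in cm, from 0 to 9.18; "delta_pos": the shift along the tool's x, y, z in cm, a list of three; "angular": the turn, a rotation vector about the tool's x, y, z in rad, a list of three. In form: {"claw": [claw, ...], "delta_pos": [[dx, dy, dz], ...], "angular": [[ax, ay, az], ...]}. A call has 1 to 20 rows; each row shifts and turns the commanded pose from where the row before left it, along the tool's axes as they then stand; what a row does not reach is not made up. A row lasts 1/10 s, in which the tool goes at most 50 mm and 8.59 degrees, less where a joint would pass 70% of its speed; a pose out of reach is approached as far as the arm can. A call with a gripper value outside its range is refused whole. The fingers move at their own pace and stop on an object; "force" is the grip in N (left out, the last holds). Time passes only in rows, so rows that do not move let the fingers close. It gives the time, the measured TCP pose, the force, the opening and the grip force at its end, in the units of the state.
- arm.observe(): the state, without advancing time (a new reading comes with each control period).
- arm.get_image(name): name is "scene" or "top"; returns a dict with "frame" (480x640x3 uint8, red, green, blue), "mtx" (3x3 intrinsics, pixels), "T" (4x4, takes a point from camera to world coordinates). Camera axes: x right, y down, z forward; pixel columns grow to the right and rows downward; lengths in m; the calibration is good to about 2 mm. A picture is of the moment at which its call begins. There is no depth.
- arm.sign_off(): hands the job in; it is judged then, once.
Trained networks look in a picture, given as the dict that the camera call returned (one of the last four; its "shot" number tells which), for a name from the list of things; names that differ only in an ending like _2 or _b are one class to them, and where a whole thing is asked for, a point or a joint stands for the part that bears it (a point fixed in the world has none). Each returns a list of dicts, best first, with "conf" (0 to 1); they miss things now and then, are a little off and sometimes report something else, mostly with a low value. They report only what shows in the picture. A call takes as long as a camera call. They do not tell look-alikes from the thing itself.
- arm.look_for(label, picture): "centre" ([column, row] as shares, 0 to 1, of the picture: columns of its width, rows of its height, amid what is visible of it).
- arm.trace(label, picture): "region" (480x640 bool, what is visible of it) and "centre" ([column, row] as shares, 0 to 1, of the picture: columns of its width, rows of its height, amid what is visible of it).
- arm.place_of(label, picture): "centre" ([column, row] as shares, 0 to 1, of the picture: columns of its width, rows of its height: a listed point, or the origin of a listed thing).
The state is a dict: "clock": time; "joints": joint angles; "dq": joint speeds; "joint_efforts": joint torques, N m; "position": TCP position; "ee_rot": TCP orientation; "force": force on the tool from outside, world axes, zero at the start; "ft_torque": the same for the moment, N m; "width": opening from 0.0 (shut) to 1.0 (fully open); "gripper_force": force on a finger pad.
Only numpy, scipy, OpenCV 4.12 (cv2) and the standard library are available. Lean on these libraries where they do the work, as an engineer would, in place of code of your own. Each camera call takes 0.05 s, during which the arm holds its last target. There are 200 camera calls.

## Working session

There is one attempt and no reset: what is moved stays moved. The work goes in short steps, Python scripts to look and compute and a tool call to move; the robot and the scene stay as the last step left them, time stands still between calls to the robot, and variables do not carry over. Pictures are saved under pics/ and viewed, at most 10 in all, crops included, and the job is handed in when it is done.

Besides the shell and the picture viewer there is one more tool, called in YAML: its name, and indented under it one key for each argument. carry_out: Moves the arm, as the interface text tells. Its arguments: {"type":"object","properties":{"claw":{"type":"array","items":{"type":"number"}},"delta_pos":{"type":"array","items":{"type":"array","items":{"type":"number"}}},"angular":{"type":"array","items":{"type":"array","items":{"type":"number"}}},"force":{"type":"number"}},"required":["claw","delta_pos","angular"]}

```bash
mkdir -p pics; ls; python3 - <<'E'
from cell import arm
import cv2,numpy as np
print(arm.observe())
for n in ("scene","top"):
    p=arm.get_image(n); cv2.imwrite(f"pics/{n}0.png",p["frame"][:,:,::-1]); print(n,p["mtx"].tolist(),p["T"].round(4).tolist())
    for l in ("tray","cup_packed","cup_upright","cup_inverted"):
        for f in (arm.look_for,arm.place_of):
            print(l,f.__name__,[(round(d["conf"],2),round(d["centre"][0]*640,1),round(d["centre"][1]*480,1)) for d in f(l,p)])
E
```

```text
pics
{'clock': 0.0, 'joints': array([ 1.21742746,  0.43525135,  0.02497638,  1.57411515, -0.01157968,
        1.133944  , -0.07508856]), 'dq': array([-0.00098106,  0.0004878 ,  0.00114391, -0.00032443, -0.00036231,
        0.00131046,  0.00186857]), 'joint_efforts': array([ 9.28384070e-04, -6.67837501e+01,  9.85573791e-01, -3.14466083e+01,
       -6.04908471e-02,  4.26350115e-02,  1.75963023e-04]), 'position': array([ 0.15490435, -0.60497977,  0.22592039]), 'ee_rot': array([-3.11542046e+00, -3.92601313e-01,  5.61839854e-04]), 'force': array([-0.39564222, -0.39576853, -0.26789181]), 'ft_torque': array([ 0.00053912, -0.0037666 , -0.00045984]), 'gripper_force': 0.0, 'width': 0.9985666635668284}
scene [[487.9707661984829, 0.0, 314.8019711035401], [0.0, 487.9707661984829, 233.43372115824695], [0.0, 0.0, 1.0]] [[0.13, 0.6026, -0.7874, 1.2361], [0.9914, -0.0648, 0.114, -0.1784], [0.0177, -0.7954, -0.6059, 0.6022], [0.0, 0.0, 0.0, 1.0]]
tray call [(0.55, 425.0, 253.2)]
tray call [(0.96, 439.2, 252.2)]
cup_packed call [(0.79, 465.6, 243.1)]
cup_packed call [(0.72, 464.3, 247.2)]
cup_upright call [(0.67, 319.3, 288.8)]
cup_upright call [(0.83, 315.3, 288.8)]
cup_inverted call [(0.94, 220.9, 198.3), (0.59, 158.9, 221.2), (0.56, 217.6, 231.2)]
cup_inverted call [(0.96, 161.5, 233.2), (0.7, 219.7, 244.8), (0.63, 223.1, 212.5)]
top [[569.9301159363728, 0.0, 325.10183402473245], [0.0, 569.9301159363728, 243.55151900419654], [0.0, 0.0, 1.0]] [[0.0269, -0.9904, 0.1358, 0.37], [-0.9996, -0.0278, -0.0052, -0.0648], [0.009, -0.1356, -0.9907, 1.0311], [0.0, 0.0, 0.0, 1.0]]
tray call [(0.78, 205.1, 228.7)]
tray call [(0.79, 192.5, 229.9)]
cup_packed call [(0.83, 164.7, 227.5)]
cup_packed call [(0.72, 162.8, 229.1)]
cup_upright call [(0.63, 333.9, 187.0)]
cup_upright call [(0.81, 332.8, 191.1)]
cup_inverted call [(0.86, 430.2, 266.3), (0.64, 429.2, 336.2)]
cup_inverted call [(0.97, 428.2, 270.5), (0.85, 489.6, 303.2), (0.79, 424.3, 335.8)]
```

View pics/scene0.png

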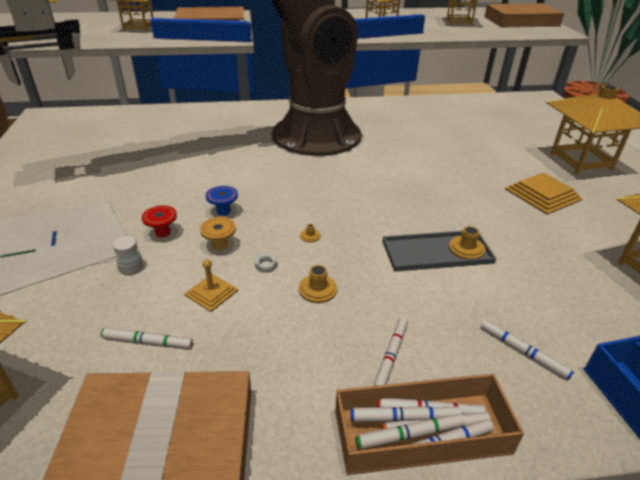

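View pics/top0.png

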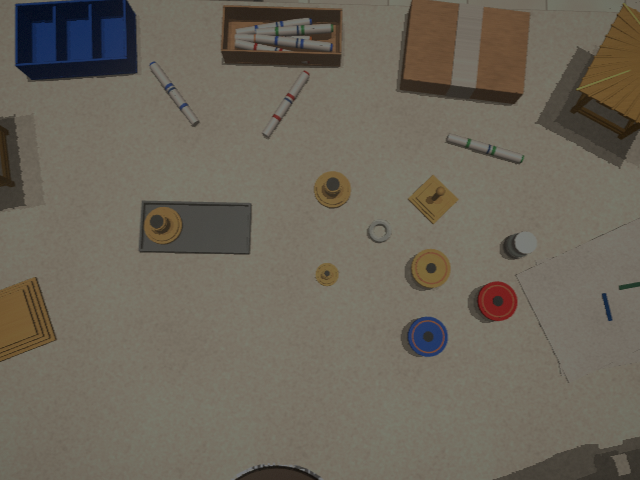

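The candidates in the top view:
- **Socket-up cup:** (332,188). Look-alikes are the ferrule at (327,274) and the square foot with rod at (433,198).
- **Inverted cup:** brass at (431,269). Look-alikes are red at (497,301) and blue at (428,337).
- **Tray:** (195,228), with the packed cup at (162,225), which is the +y end.

I'll take the two brass 68 mm cups, and fit them with rendered silhouettes plus one close crop.

```bash
cat > h.py <<'E'
import numpy as np, cv2
from scipy.optimize import minimize
LAY=[(0,.007,.034),(.007,.011,.029),(.011,.046,.015)]
a=np.linspace(0,2*np.pi,48,endpoint=False)
def proj(p,P):
    T=p["T"]; c=(np.asarray(P)-T[:3,3])@T[:3,:3]; u=c@p["mtx"].T
    return u[:,:2]/u[:,2:]
S=8  # subpixel
def hullmask(p,P,m):
    h=cv2.convexHull((proj(p,P)*S).astype(np.float32))
    cv2.fillConvexPoly(m,np.round(h).astype(np.int32),255,cv2.LINE_AA,shift=3)
def cup(p,q,z0,inv):
    m=np.zeros((480,640),np.uint8)
    for z1,z2,r in LAY:
        if inv: z1,z2=.046-z2,.046-z1
        hullmask(p,[(q[0]+r*np.cos(t),q[1]+r*np.sin(t),z0+z) for z in(z1,z2) for t in a],m)
    return m/255.
def tray(p,q,*_):
    m=np.zeros((480,640),np.uint8); c,s=np.cos(q[2]),np.sin(q[2])
    hullmask(p,[(q[0]+c*x-s*y,q[1]+s*x+c*y,z) for x in(-.046,.046) for y in(-.099,.099) for z in(0,.014)],m)
    return m/255.
def fill(m):
    c,_=cv2.findContours(m.astype(np.uint8),cv2.RETR_EXTERNAL,cv2.CHAIN_APPROX_NONE)
    o=np.zeros(m.shape,np.uint8); cv2.drawContours(o,c,-1,1,-1); return o
def brass(p):
    h=cv2.cvtColor(p["frame"],cv2.COLOR_RGB2HSV); return fill((h[...,1]>125)&(h[...,0]<30)&(h[...,0]>8)&(h[...,2]>50))
def dark(p):
    h=cv2.cvtColor(p["frame"],cv2.COLOR_RGB2HSV); return (h[...,2]<105)
def world(p,uv,z):
    d=p["T"][:3,:3]@np.linalg.solve(p["mtx"],[uv[0],uv[1],1]); o=p["T"][:3,3]; return (o+d*(z-o[2])/d[2])[:2]
def fit(ps,masks,q0,model,z0=0,inv=False):
    def near(p,m):  # keep only pixels near the predicted place
        k=cv2.dilate((model(p,q0,z0,inv)>0).astype(np.uint8),np.ones((15,15))); return m*k
    ms=[near(p,m).astype(float) for p,m in zip(ps,masks)]
    def cost(q):
        return sum(1-np.minimum(r,m).sum()/np.maximum(r,m).sum() for p,m in zip(ps,ms) for r in[model(p,q,z0,inv)])/len(ps)
    n=len(q0); sx=np.vstack([q0]+[np.array(q0)+np.eye(n)[i]*(.006 if i<2 else .05) for i in range(n)])
    r=minimize(cost,q0,method="Nelder-Mead",options=dict(initial_simplex=sx,xatol=1e-5,fatol=1e-5))
    return r.x,r.fun
E
python3 - <<'E'
from cell import arm
from h import *
P=[arm.get_image(n) for n in("top","scene")]; t=P[0]
B=[brass(p) for p in P]
for nm,uv,z,z0,inv in(("up",(332,190),.007,0,0),("inv",(431,269),.046,0,1),("packed",(162,227),.011,.004,0)):
    q0=world(t,uv,z)
    print(nm,[(fit(s,b,q0,cup,z0,inv)) for s,b in((P[:1],B[:1]),(P[1:],B[1:]),(P,B))])
D=[fill(dark(p)|(b>0)) for p,b in zip(P,B)]
q0=np.r_[world(t,(195.5,228),.014),0]
for s,b in((P[:1],D[:1]),(P[1:],D[1:]),(P,D)): print("tray",fit(s,b,q0,tray))
o=t["frame"][:,:,::-1].copy(); o=cv2.hconcat([cv2.resize(o[150:350,300:520],None,fx=2.7,fy=2.7)])
cv2.imwrite("pics/crop.png",o)
E
```

```text
up [(array([ 0.61349342, -0.08028506]), np.float64(0.144628862172254)), (array([ 0.61275725, -0.08176232]), np.float64(0.2350153015487021)), (array([ 0.61313013, -0.0812075 ]), np.float64(0.19099021508693326))]
inv [(array([ 0.46802875, -0.25471819]), np.float64(0.115426105717368)), (array([ 0.47001521, -0.25630499]), np.float64(0.14162126296716893)), (array([ 0.46899513, -0.25515696]), np.float64(0.12977034456662484))]
packed [(array([0.53705142, 0.22554419]), np.float64(0.12310182536793401)), (array([0.53807389, 0.22408809]), np.float64(0.21095406064363698)), (array([0.5373144 , 0.22442565]), np.float64(0.1679822347641428))]
tray (array([0.53397905, 0.16621917, 0.00722936]), np.float64(0.02026125571981041))
tray (array([0.53639724, 0.16515894, 0.02629784]), np.float64(0.09316128324249184))
tray (array([0.53435909, 0.16435438, 0.00971605]), np.float64(0.06382653963704843))
```

View pics/crop.png

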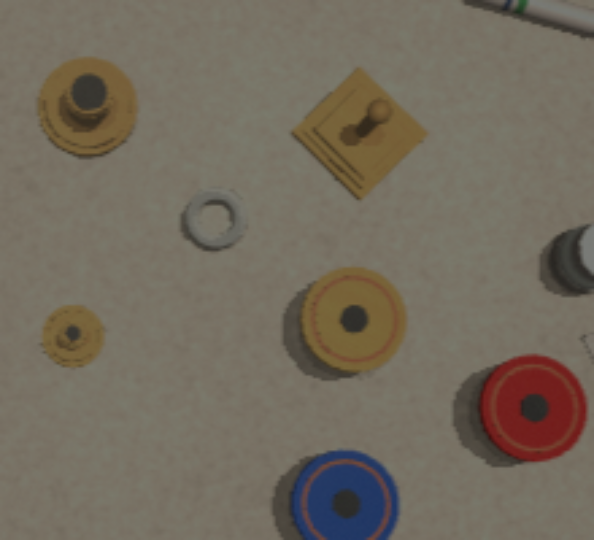

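The crop shows the 68 mm brass socket-up cup at left, the ferrule below it, and the brass inverted cup at the centre with blue and red apart from it. The fits agree to about 2 mm.

First I turn the tool so that its y is along world x, then travel over the upright cup.

carry_out:
  claw: [9.1,9.1,9.1,9.1,9.1,9.1,9.1,9.1,9.1,9.1,9.1]
  delta_pos:
    - [0,0,0]
    - [0,0,0]
    - [0,0,0]
    - [0,0,0]
    - [0,0,0]
    - [0,0,0]
    - [0,0,0]
    - [0,0,0]
    - [0,0,0]
    - [0,0,0]
    - [0,0,0]
  angular:
    - [0,0,-0.132]
    - [0,0,-0.132]
    - [0,0,-0.132]
    - [0,0,-0.132]
    - [0,0,-0.132]
    - [0,0,-0.132]
    - [0,0,-0.132]
    - [0,0,-0.132]
    - [0,0,-0.132]
    - [0,0,-0.132]
    - [0,0,0]
  force: 20

```text
clock: 2.1
position: [0.1548, -0.6055, 0.2267]
ee_rot: [2.22, 2.223, 0.0]
force: [-0.1, -0.9, 0.5]
width: 0.991
gripper_force: 0.0
```

carry_out:
  claw: [7,7,7,7,7,7,7,7,7,7,7,7,7,7,7,7,7,7]
  delta_pos:
    - [3.28,2.86,0]
    - [3.28,2.86,0]
    - [3.28,2.86,0]
    - [3.28,2.86,0]
    - [3.28,2.86,0]
    - [3.28,2.86,0]
    - [3.28,2.86,0]
    - [3.28,2.86,0]
    - [3.28,2.86,0]
    - [3.28,2.86,0]
    - [3.28,2.86,0]
    - [3.28,2.86,0]
    - [3.28,2.86,0]
    - [3.28,2.86,0]
    - [3.28,2.86,0]
    - [3.28,2.86,0]
    - [0,0,0]
    - [0,0,0]
  angular:
    - [0,0,0]
    - [0,0,0]
    - [0,0,0]
    - [0,0,0]
    - [0,0,0]
    - [0,0,0]
    - [0,0,0]
    - [0,0,0]
    - [0,0,0]
    - [0,0,0]
    - [0,0,0]
    - [0,0,0]
    - [0,0,0]
    - [0,0,0]
    - [0,0,0]
    - [0,0,0]
    - [0,0,0]
    - [0,0,0]

```text
clock: 3.9
position: [0.613, -0.0795, 0.2263]
ee_rot: [-2.222, -2.22, 0.0]
force: [-0.4, -0.3, -0.5]
width: 0.767
gripper_force: 0.0
```

carry_out:
  claw: [7,7,7,7,7,7,7,7,7,7,7,7,3,2.5,2.5,2.5,2.5,2.5,2.5,2.5]
  delta_pos:
    - [-0.15,0,2.6]
    - [0,0,2.6]
    - [0,0,2.6]
    - [0,0,2.6]
    - [0,0,2.6]
    - [0,0,2.6]
    - [0,0,2.6]
    - [0,0,0.7]
    - [0,0,0.7]
    - [0,0,0.7]
    - [0,0,0.7]
    - [0,0,0]
    - [0,0,0]
    - [0,0,0]
    - [0,0,0]
    - [0,0,0]
    - [0,0,0]
    - [0,0,0]
    - [0,0,0]
    - [0,0,0]
  angular:
    - [0,0,0]
    - [0,0,0]
    - [0,0,0]
    - [0,0,0]
    - [0,0,0]
    - [0,0,0]
    - [0,0,0]
    - [0,0,0]
    - [0,0,0]
    - [0,0,0]
    - [0,0,0]
    - [0,0,0]
    - [0,0,0]
    - [0,0,0]
    - [0,0,0]
    - [0,0,0]
    - [0,0,0]
    - [0,0,0]
    - [0,0,0]
    - [0,0,0]
  force: 25

```text
clock: 5.9
position: [0.6129, -0.0822, 0.0168]
ee_rot: [2.221, 2.221, 0.0]
force: [0.9, -0.1, 0.5]
width: 0.319
gripper_force: 25.0
```

carry_out:
  claw: [2.5,2.5,2.5,2.5,2.5,2.5,2.5,2.5,2.5,2.5,2.5,2.5,2.5]
  delta_pos:
    - [0,0,-1.5]
    - [0,0,-2]
    - [0,0,-2]
    - [0,0,-1.5]
    - [2.4,-0.98,0]
    - [2.4,-0.98,0]
    - [2.4,-0.98,0]
    - [2.4,-0.98,0]
    - [2.4,-0.98,0]
    - [2.4,-0.98,0]
    - [2.4,-0.98,0]
    - [2.3,-0.98,0]
    - [0,0,0]
  angular:
    - [0,0,0]
    - [0,0,0]
    - [0,0,0]
    - [0,0,0]
    - [0,0,0]
    - [0,0,0]
    - [0,0,0]
    - [0,0,0]
    - [0,0,0]
    - [0,0,0]
    - [0,0,0]
    - [0,0,0]
    - [0,0,0]

```text
clock: 7.2
position: [0.5327, 0.1131, 0.0876]
ee_rot: [-2.214, -2.226, -0.002]
force: [0.0, -0.0, -2.1]
width: 0.325
gripper_force: 25.0
```

```bash
python3 - <<'E'
from cell import arm
from h import *
s=arm.observe(); print(s["position"],s["width"],s["force"])
P=[arm.get_image(n) for n in("scene","top")]
z0=s["position"][2]-.0168
o=[]
for p in P:
    f=p["frame"][:,:,::-1].copy(); b=cup(p,s["position"][:2],z0,0)>.5
    c,_=cv2.findContours(b.astype(np.uint8),0,1); g=cv2.resize(f,None,fx=2,fy=2); cv2.drawContours(g,[k*2 for k in c],-1,(0,255,0),1)
    for q in(tray(p,(.534,.166,.008)),cup(p,(.537,.225),.004,0)):
        c,_=cv2.findContours((q>.5).astype(np.uint8),0,1); cv2.drawContours(g,[k*2 for k in c],-1,(0,0,255),1)
    x=int(proj(p,[[.534,.166,.03]])[0,0]*2);y=int(proj(p,[[.534,.166,.03]])[0,1]*2); o.append(g[y-250:y+150,x-200:x+200])
cv2.imwrite("pics/a.png",cv2.hconcat(o))
E
```

```text
[0.53269558 0.11312374 0.08758508] 0.32462740591643563 [ 0.04837843 -0.02085073 -2.11016728]
```

View pics/a.png

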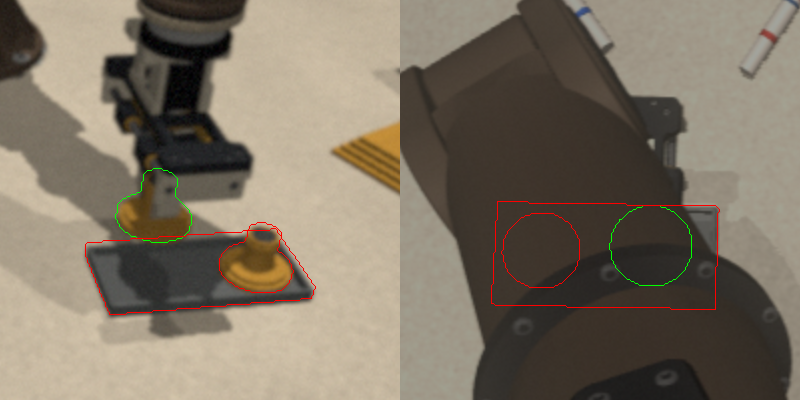

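The scene view shows the held cup matching its outline (flange at about (153,215) in the crop) and the tray outline matching too. I lower it into the end place.

carry_out:
  claw: [2.5,2.5,2.5,2.5,2.5,2.5,2.5,2.5,2.5,2.5,2.5]
  delta_pos:
    - [-0.2,0.12,0]
    - [-0.2,0.11,0]
    - [0,0,1.2]
    - [0,0,1.2]
    - [0,0,1.2]
    - [0,0,1]
    - [0,0,0.8]
    - [0,0,0.5]
    - [0,0,0.4]
    - [0,0,0.2]
    - [0,0,0]
  angular:
    - [0,0,0]
    - [0,0,0]
    - [0,0,0]
    - [0,0,0]
    - [0,0,0]
    - [0,0,0]
    - [0,0,0]
    - [0,0,0]
    - [0,0,0]
    - [0,0,0]
    - [0,0,0]

```text
clock: 8.4
position: [0.5367, 0.1048, 0.0217]
ee_rot: [2.221, 2.221, -0.0]
force: [0.3, 0.2, -1.4]
width: 0.32
gripper_force: 25.0
```

carry_out:
  claw: [2.5,2.5,2.5,2.5,2.5]
  delta_pos:
    - [0,0,-0.3]
    - [0.2,-0.1,0]
    - [0.2,-0.1,0]
    - [0,0,0]
    - [0,0,0]
  angular:
    - [0,0,0]
    - [0,0,0]
    - [0,0,0]
    - [0,0,0]
    - [0,0,0]

```text
clock: 8.9
position: [0.5346, 0.1089, 0.0248]
ee_rot: [2.221, 2.222, 0.0]
force: [-0.8, -0.6, -1.7]
width: 0.324
gripper_force: 25.0
```

```bash
python3 - <<'E'
from cell import arm
from h import *
p=arm.get_image("scene"); p=arm.get_image("scene")
s=arm.observe(); print(s["position"],s["width"],s["force"])
g=cv2.resize(p["frame"][:,:,::-1],None,fx=4,fy=4,interpolation=cv2.INTER_CUBIC)
for q,c3 in((cup(p,s["position"][:2],s["position"][2]-.0168,0),(0,255,0)),(tray(p,(.534,.166,.008)),(0,0,255)),(cup(p,(.537,.225),.004,0),(0,0,255))):
    c,_=cv2.findContours((cv2.resize(q,None,fx=4,fy=4)>.5).astype(np.uint8),0,1); cv2.drawContours(g,c,-1,c3,1)
x,y=(proj(p,[[.534,.166,.03]])[0]*4).astype(int); cv2.imwrite("pics/b.png",g[y-200:y+200,x-300:x+300])
E
```

```text
[0.53467627 0.1087556  0.02473338] 0.32390650927873577 [-0.06890715  0.30311285 -1.5657563 ]
```

View pics/b.png

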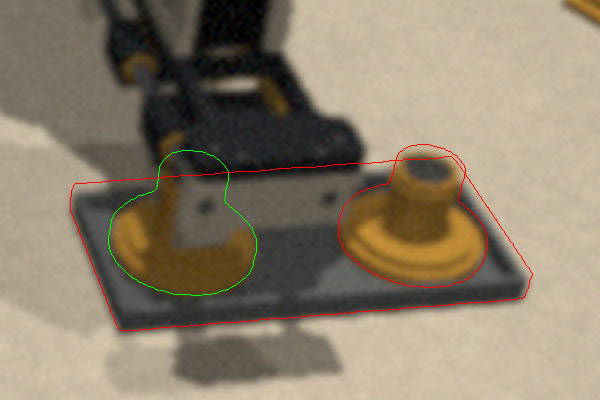

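The crop shows the cup at about (183,240), 4–5 mm from the end wall and on the middle line. I lower it and release.

carry_out:
  claw: [2.5,2.5,2.5,2.5,5,5.5,5.5,5.5]
  delta_pos:
    - [0,0,0.2]
    - [0,0,0.15]
    - [0,0,0.05]
    - [0,0,0]
    - [0,0,0]
    - [0,0,0]
    - [0,0,0]
    - [0,0,0]
  angular:
    - [0,0,0]
    - [0,0,0]
    - [0,0,0]
    - [0,0,0]
    - [0,0,0]
    - [0,0,0]
    - [0,0,0]
    - [0,0,0]

```text
clock: 9.8
position: [0.5347, 0.1088, 0.0207]
ee_rot: [2.222, 2.221, 0.0]
force: [-0.5, -0.7, 0.4]
width: 0.583
gripper_force: 0.0
```

carry_out:
  claw: [5.5,5.5,5.5,5.5,5.5,5.5,9.1,9.1,9.1,9.1,9.1,9.1,9.1,9.1,9.1,9.1,9.1,9.1]
  delta_pos:
    - [0,0,-1]
    - [0,0,-2]
    - [0,0,-2.5]
    - [0,0,-2.5]
    - [0,0,-2.5]
    - [0,0,-2.5]
    - [-3.64,-0.66,0]
    - [-3.64,-0.66,0]
    - [-3.64,-0.66,0]
    - [-3.64,-0.66,0]
    - [-3.64,-0.66,0]
    - [-3.64,-0.66,0]
    - [-3.64,-0.66,0]
    - [-3.64,-0.66,0]
    - [-3.64,-0.66,0]
    - [-3.64,-0.66,0]
    - [0,0,0]
    - [0,0,0]
  angular:
    - [0,0,0]
    - [0,0,0]
    - [0,0,0]
    - [0,0,0]
    - [0,0,0]
    - [0,0,0]
    - [0,0,0]
    - [0,0,0]
    - [0,0,0]
    - [0,0,0]
    - [0,0,0]
    - [0,0,0]
    - [0,0,0]
    - [0,0,0]
    - [0,0,0]
    - [0,0,0]
    - [0,0,0]
    - [0,0,0]

```text
clock: 11.6
position: [0.4684, -0.2558, 0.1512]
ee_rot: [2.224, 2.219, 0.0]
force: [0.4, 0.8, -0.7]
width: 0.993
gripper_force: 0.0
```

```bash
python3 - <<'E'
from cell import arm
from h import *
print(arm.observe()["position"])
P=[arm.get_image(n) for n in("top","scene")]; t=P[0]
B=[brass(p) for p in P]
for nm,q0,z0,inv in(("up",(.535,.109),.004,0),("packed",(.537,.225),.004,0),("inv",(.469,-.255),0,1)):
    print(nm,[(fit(s,b,q0,cup,z0,inv)) for s,b in((P[:1],B[:1]),(P[1:],B[1:]))])
D=[fill(dark(p)|(b>0)) for p,b in zip(P,B)]
print("tray",fit(P[:1],D[:1],(.534,.166,.008),tray))
g=[]
for p in P:
  h=cv2.resize(p["frame"][:,:,::-1],None,fx=3,fy=3,interpolation=cv2.INTER_CUBIC)
  x,y=(proj(p,[[.534,.166,.03]])[0]*3).astype(int); g.append(h[max(y-200,0):y+200,x-200:x+200])
cv2.imwrite("pics/c.png",cv2.hconcat(g))
E
```

```text
[ 0.46835421 -0.25577911  0.15118646]
up [(array([0.53317678, 0.11037263]), np.float64(0.16553475170773913)), (array([0.53434822, 0.10917738]), np.float64(0.2118274822133729))]
packed [(array([0.53542227, 0.22587563]), np.float64(0.14212442091330246)), (array([0.53767099, 0.22425794]), np.float64(0.21004076917281256))]
inv [(array([ 0.46854623, -0.25478975]), np.float64(0.446767296737833)), (array([ 0.46927136, -0.25529971]), np.float64(0.14608418960362046))]
tray (array([0.53345414, 0.16545591, 0.00859636]), np.float64(0.03091986344640385))
```

View pics/c.png

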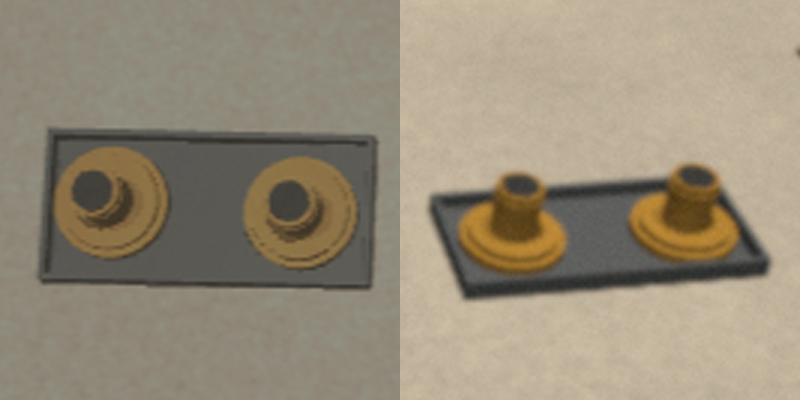

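Both cups in the tray stand well: placed cup at about (301,212), packed cup at about (111,203) in the top crop, about 115 mm apart. The middle target is about (0.535, 0.1663). Next I grip the inverted cup.

carry_out:
  claw: [9.1,9.1,9.1,9.1,9.1,9.1,9.1,9.1,9.1,9.1,6.3,6.3,6.3,6.3,6.3,6.3,6.3]
  delta_pos:
    - [0.05,0.06,1.5]
    - [0,0,2]
    - [0,0,2]
    - [0,0,2]
    - [0,0,2]
    - [0,0,1.5]
    - [0,0,1]
    - [0,0,0.8]
    - [0,0,0]
    - [0,0,0]
    - [0,0,0]
    - [0,0,0]
    - [0,0,0]
    - [0,0,0]
    - [0,0,0]
    - [0,0,0]
    - [0,0,0]
  angular:
    - [0,0,0]
    - [0,0,0]
    - [0,0,0]
    - [0,0,0]
    - [0,0,0]
    - [0,0,0]
    - [0,0,0]
    - [0,0,0]
    - [0,0,0]
    - [0,0,0]
    - [0,0,0]
    - [0,0,0]
    - [0,0,0]
    - [0,0,0]
    - [0,0,0]
    - [0,0,0]
    - [0,0,0]
  force: 25

```text
clock: 13.4
position: [0.4694, -0.2549, 0.023]
ee_rot: [2.221, 2.221, 0.0]
force: [-0.6, 0.2, 5.7]
width: 0.734
gripper_force: 25.0
```

carry_out:
  claw: [6.3,6.3,6.3,6.3,6.3,6.3,6.3,6.3,6.3,6.3,6.3,6.3,6.3,6.3,6.3,6.3,6.3,6.3,6.3,6.3]
  delta_pos:
    - [0,0,-1.5]
    - [0,0,-2.5]
    - [0,0,-3]
    - [0,0,-3]
    - [2,0.3,0]
    - [3,0.47,0]
    - [3,0.47,0]
    - [3,0.47,0]
    - [3,0.47,0]
    - [3,0.47,0]
    - [3,0.47,0]
    - [3,0.47,0]
    - [3,0.47,0]
    - [3,0.47,0]
    - [3,0.47,0]
    - [3,0.47,0]
    - [3,0.47,0]
    - [3,0.47,0]
    - [1.1,0.17,0]
    - [0,0,0]
  angular:
    - [0,0,0]
    - [0,0,0]
    - [0,0,0]
    - [0,0,0]
    - [0,0,0]
    - [0,0,0]
    - [0,0,0]
    - [0,0,0]
    - [0,0,0]
    - [0,0,0]
    - [0,0,0]
    - [0,0,0]
    - [0,0,0]
    - [0,0,0]
    - [0,0,0]
    - [0,0,0]
    - [0,0,0]
    - [0,0,0]
    - [0,0,0]
    - [0,0,0]

```text
clock: 15.4
position: [0.5345, 0.1682, 0.1223]
ee_rot: [-2.217, -2.224, 0.0]
force: [-0.3, -0.7, -0.8]
width: 0.729
gripper_force: 25.0
```

carry_out:
  claw: [6.3,6.3,6.3]
  delta_pos:
    - [0,0,1]
    - [0,0,1]
    - [0,0,0]
  angular:
    - [0,0,0]
    - [0,0,0]
    - [0,0,0]

```text
clock: 15.7
position: [0.5339, 0.164, 0.1006]
ee_rot: [-2.223, -2.219, 0.006]
force: [-0.1, -0.5, -2.3]
width: 0.729
gripper_force: 25.0
```

```bash
python3 - <<'E'
from cell import arm
from h import *
p=arm.get_image("scene"); p=arm.get_image("scene")
s=arm.observe(); print(s["position"],s["width"],s["force"])
g=cv2.resize(p["frame"][:,:,::-1],None,fx=3,fy=3,interpolation=cv2.INTER_CUBIC)
q=cup(p,s["position"][:2],s["position"][2]-.023,1)
c,_=cv2.findContours((cv2.resize(q,None,fx=3,fy=3)>.5).astype(np.uint8),0,1); cv2.drawContours(g,c,-1,(0,255,0),1)
x,y=(proj(p,[[.534,.166,.06]])[0]*3).astype(int); cv2.imwrite("pics/d.png",g[y-220:y+180,x-250:x+250])
E
```

```text
[0.53470863 0.16511106 0.10209073] 0.7275933536496051 [-0.11129287  0.36603127 -2.04801144]
```

View pics/d.png

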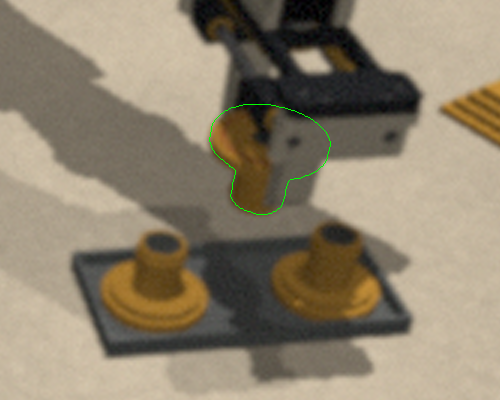

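The held cup hangs upright and matches its outline, over the gap. I correct the position, then lower it partway.

carry_out:
  claw: [6.3,6.3,6.3,6.3,6.3,6.3,6.3]
  delta_pos:
    - [0.1,0.04,0]
    - [0,0,0.8]
    - [0,0,1]
    - [0,0,1]
    - [0,0,0.8]
    - [0,0,0]
    - [0,0,0]
  angular:
    - [0,0,0]
    - [0,0,0]
    - [0,0,0]
    - [0,0,0]
    - [0,0,0]
    - [0,0,0]
    - [0,0,0]

```text
clock: 16.5
position: [0.5353, 0.1673, 0.0664]
ee_rot: [-2.221, -2.221, 0.001]
force: [-0.1, 0.2, -1.0]
width: 0.727
gripper_force: 25.0
```

carry_out:
  claw: [6.3,6.3,6.3]
  delta_pos:
    - [0,0,0]
    - [0,0,0]
    - [0,0,0]
  angular:
    - [0,0,0]
    - [0,0,0]
    - [0,0,0]

```text
clock: 16.8
position: [0.5357, 0.1674, 0.0671]
ee_rot: [2.221, 2.221, 0.001]
force: [0.1, -0.0, -1.8]
width: 0.729
gripper_force: 25.0
```

carry_out:
  claw: [6.3,6.3,6.3,6.3,6.3,6.3,6.3,6.3,6.3]
  delta_pos:
    - [-0.1,0,0.4]
    - [0,0,0.7]
    - [0,0,0.7]
    - [0,0,0.7]
    - [0,0,0.6]
    - [0,0,0.4]
    - [0,0,0.2]
    - [0,0,0]
    - [0,0,0]
  angular:
    - [0,0,0]
    - [0,0,0]
    - [0,0,0]
    - [0,0,0]
    - [0,0,0]
    - [0,0,0]
    - [0,0,0]
    - [0,0,0]
    - [0,0,0]

```text
clock: 17.7
position: [0.5356, 0.1664, 0.0299]
ee_rot: [2.221, 2.221, 0.001]
force: [0.1, 0.2, -1.4]
width: 0.729
gripper_force: 25.0
```

```bash
python3 - <<'E'
from cell import arm
import cv2
p=arm.get_image("scene"); s=arm.observe(); print(s["position"],s["force"])
cv2.imwrite("pics/e.png",cv2.resize(p["frame"][170:290,370:510,::-1],None,fx=4,fy=4,interpolation=cv2.INTER_CUBIC))
E
```

```text
[0.53563395 0.16641002 0.02995978] [ 0.83294994  0.74803651 -1.95471688]
```

View pics/e.png

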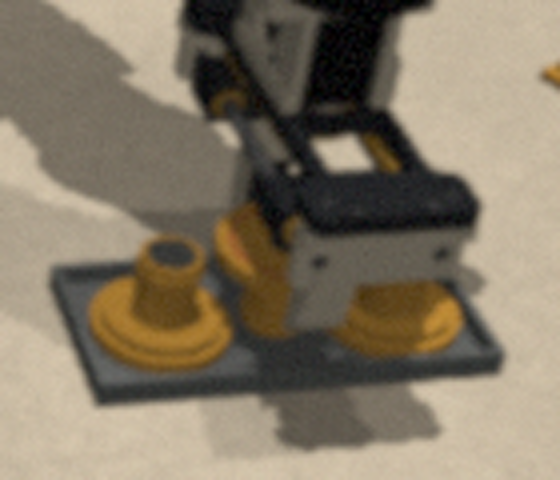

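The cup is in the gap, clear of both neighbours and about 3 mm above the floor. I lower it and release.

carry_out:
  claw: [6.3,6.3,6.3,6.3,6.3,7.2,8,8.6,8.6,8.6,8.6]
  delta_pos:
    - [0,0,0.1]
    - [0,0,0.1]
    - [0,0,0.1]
    - [0,0,0]
    - [0,0,0]
    - [0,0,0]
    - [0,0,0]
    - [0,0,0]
    - [0,0,0]
    - [0,0,0]
    - [0,0,0]
  angular:
    - [0,0,0]
    - [0,0,0]
    - [0,0,0]
    - [0,0,0]
    - [0,0,0]
    - [0,0,0]
    - [0,0,0]
    - [0,0,0]
    - [0,0,0]
    - [0,0,0]
    - [0,0,0]

```text
clock: 18.85
position: [0.5355, 0.1663, 0.0267]
ee_rot: [2.222, 2.221, -0.0]
force: [0.5, -0.4, -0.0]
width: 0.938
gripper_force: 0.0
```

carry_out:
  claw: [8.6,8.6,8.6,8.6,8.6,8.6,8.6,8.6,8.6,8.6,8.6,8.6,8.6,8.6,8.6,8.6,8.6]
  delta_pos:
    - [0,0,-0.7]
    - [0,0,-1.5]
    - [0,0,-2.5]
    - [0,0,-2.5]
    - [0,0,-2.5]
    - [0,0,-2.5]
    - [-4,0,0]
    - [-4,0,0]
    - [-4,0,0]
    - [-4,0,0]
    - [-4,0,0]
    - [-4,0,0]
    - [-4,0,0]
    - [-4,0,0]
    - [-4,0,0]
    - [0,0,0]
    - [0,0,0]
  angular:
    - [0,0,0]
    - [0,0,0]
    - [0,0,0]
    - [0,0,0]
    - [0,0,0]
    - [0,0,0]
    - [0,0,0]
    - [0,0,0]
    - [0,0,0]
    - [0,0,0]
    - [0,0,0]
    - [0,0,0]
    - [0,0,0]
    - [0,0,0]
    - [0,0,0]
    - [0,0,0]
    - [0,0,0]

```text
clock: 20.55
position: [0.5354, -0.1946, 0.1497]
ee_rot: [2.224, 2.218, 0.001]
force: [-0.2, 1.0, -0.2]
width: 0.937
gripper_force: 0.0
```

```bash
python3 - <<'E'
from cell import arm
from h import *
P=[arm.get_image(n) for n in("top","scene")]
g=[]
for p in P:
  h=cv2.resize(p["frame"][:,:,::-1],None,fx=3,fy=3,interpolation=cv2.INTER_CUBIC)
  x,y=(proj(p,[[.534,.166,.03]])[0]*3).astype(int); g.append(h[max(y-200,0):y+200,x-200:x+200])
cv2.imwrite("pics/f.png",cv2.hconcat(g))
E
```

```text
(no output)
```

View pics/f.png

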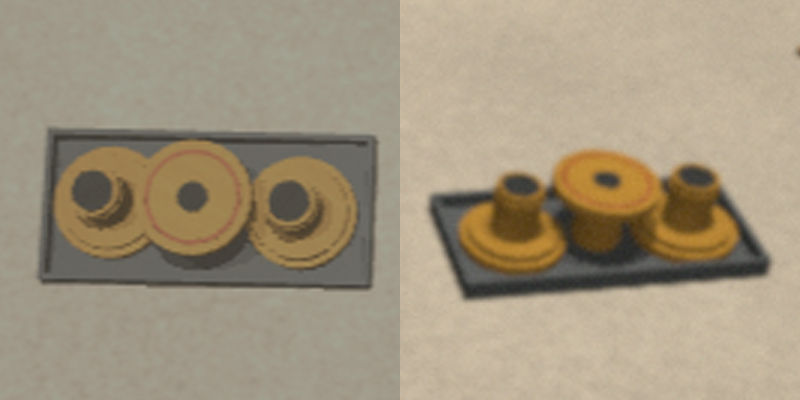

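The final view shows all three cups upright and in line: packed at about (111,203), inverted in the middle at about (197,198) with its flange above theirs, and the placed one at about (301,212).

```bash
python3 -c "
from cell import arm
print(arm.sign_off())"
```

```text
the job is handed in; nothing more can be done
None
```

I packed the tray in the order asked and handed it in at about 21 s: the socket-up spare stands about 5 mm from the empty end wall, the inverted spare stands in the gap with its flange above the other two, and in the last pictures all three are upright and in line.

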